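Set up the bench wire winder

TASK

Set up the wire winder: leaving its lever in the park notch for now, slide the broad flange ring down the slanting spindle until it is fully home, then the small collar down on top of it, fully home too. Only then throw the lever out of park into the notch marked by the arrow, so that it stays there when you let go. Leave the mug, the glue bottle and the wire spool where they are.

Things in the scene. Friction and masses are not known exactly. Their poses are not given: they have to be found in the camera images.
- winder: Fixed bench winder, 320 mm wide, 250 deep, 165 high; its grey deck slopes 0.48 rad (27.5 deg) down towards the robot's left. Origin: on the table under the deck's middle, which is 110 mm up; x from the deck's low front to its high rear, z up, y to the winder's left seen from its low front. Spindle on the deck's left half (far from the robot), lever and gate plate on its right half.
- spindle: Steel post, square to the deck (leaning 27.5 deg towards its low front), 11 mm in diameter, 50 mm long, top 8 mm tapered. Origin: on its axis, on top of its round shoulder (28 mm in diameter, 10 mm above the deck), where the first ring comes home; z points up along the post, y to the winder's left.
- flange: Broad plain aluminium ring, 50 mm outer diameter, 12 mm thick, bore 15 mm, lying flat on the table at the start. Origin: centre of its underside; z along its axis.
- flange_center (a point): Centre of the broad flange ring (on its axis, at half its thickness). Home: 6 mm above the spindle's shoulder.
- collar: Small plain aluminium ring, 32 mm outer diameter, 18 mm high, bore 15 mm, lying flat on the table at the start. Origin: centre of its underside; z along its axis.
- collar_center (a point): Centre of the small collar (on its axis, at half its height). Home on the flange: 21 mm above the spindle's shoulder.
- selector (a joint): Lever angle, rad. 0: square to the deck; it swings only sideways (plane of deck normal and winder y) and grows to the winder's left, towards the spindle. Pivot inside the case: 75 mm below the deck square to it, on the deck's mid line at winder y = -75 mm. Sprung detents: park -0.60 (right end, where it starts), -0.20, 0.20, 0.60; stops at +-0.66. Up to about 6 N at the ball.
- selector_grip (a point): Centre of the black ball knob, 26 mm in diameter, on the end of the lever's 10 mm steel rod, 130 mm from the pivot (32 to 55 mm above the deck). Its z points out along the rod, its x up the slope of the deck, y across to the left.
- arrow_tag: Dark steel arrow, 34 mm long, 5 thick, on the gate plate 44 mm up the slope from the lever's slot, its head pointing at the marked notch, one of the three working notches. Its origin has that notch's winder y: 15 mm right, 15 left or 51 left of the pivot, for lever angles -0.20, 0.20, 0.60. The other two working notches have a round 9 mm stud there, park has nothing.
- mug: White mug, 80 mm wide, 90 mm high, bystander. Origin: centre of its underside.
- glue: White glue bottle with black cap, 36 mm wide, 85 mm high, bystander. Origin: centre of its underside.
- wire_spool: Copper wire spool, 44 mm wide, 30 mm high, bystander. Origin: centre of its underside.
Not all that is in view belongs to the job. Leave any turquoise look-alike of the flange alone.

How it is judged:
On the way, in this order (a step that is already met when the one before it is completed fails the run):
1. The broad flange is home on the spindle's shoulder, the lever still in park (z of flange_center in the frame of spindle between 0.003 and 0.009 m and x of flange_center in the frame of spindle between -0.004 and 0.004 m and y of flange_center in the frame of spindle between -0.004 and 0.004 m and angle between the z axis of flange_center and the z axis of spindle, either way round below 0.1 rad and value of joint selector below -0.48 rad), for 0.2 s.
2. The collar is home on top of the flange, the lever still in park (all of step 1 and z of collar_center in the frame of spindle between 0.018 and 0.024 m and x of collar_center in the frame of spindle between -0.004 and 0.004 m and y of collar_center in the frame of spindle between -0.004 and 0.004 m and angle between the z axis of collar_center and the z axis of spindle, either way round below 0.1 rad), for 0.2 s.
3. The lever is in the notch marked by the arrow (y of arrow_tag in the frame of selector_grip between -0.006 and 0.006 m), for 0.2 s.
At the end, for the whole second after the job is handed in: Flange on the spindle's shoulder and collar on the flange, each within 3 mm of home along the spindle, within 4 mm of its axis and square to it within 0.1 rad; the lever points at the arrow within 6 mm, in the marked notch (all of step 3 and z of flange_center in the frame of spindle between 0.003 and 0.009 m and x of flange_center in the frame of spindle between -0.004 and 0.004 m and y of flange_center in the frame of spindle between -0.004 and 0.004 m and angle between the z axis of each of flange_center, collar_center and the z axis of spindle, either way round below 0.1 rad and z of collar_center in the frame of spindle between 0.018 and 0.024 m and x of collar_center in the frame of spindle between -0.004 and 0.004 m and y of collar_center in the frame of spindle between -0.004 and 0.004 m); the robot touches nothing.
It fails at once if The mug is moved by more than 30 mm (distance of mug from where it was at the start of the episode above 0.03 m).
It fails at once if The glue bottle is moved by more than 30 mm (distance of glue from where it was at the start of the episode above 0.03 m).
It fails at once if The wire spool is moved by more than 30 mm (distance of wire_spool from where it was at the start of the episode above 0.03 m).
It also fails if it takes over 72 s, if anything falls off the work surface, if the arm or the gripper's body presses on something with over 40 N, if the wrist force passes 120 N, or if a joint passes its speed limit or range.

ROBOT

A 6-joint arm with a two-finger parallel gripper is mounted at the origin on the work surface. World frame = base frame: x ahead of the robot, y to its left, z up, the work surface at z = 0. Lengths are in m, angles in rad, forces in N, time in s.
With the tool pointing down it reaches from about 0.4 to 0.825 m from the base axis. Payload 7 kg.
Tool frame: the origin (TCP) lies between the finger pads; the fingertips stand 11 mm ahead of it and the grasp point (between the pads) lies 8 mm behind it (arm.tips_ahead is the distance from the TCP to the fingertips, in m); z points along the fingers, x is the direction in which the jaws open and shut, and the axes are right-handed (so a half turn about z gives the same grasp; the last joint's range is limited). The gripper opens to 88 mm and grips with 3 to 60 N. Pads are 19 mm wide; open, the fingers measure 130 mm over their backs; the gripper's body (78 mm by 193 mm) begins 47 mm behind the grasp point.
Start: joints at [-1.008, 0.359, 0.012, 0, -1.224, -0.288], TCP at [0.183, -0.65, 0.238] pointing down, gripper open.
Joint ranges: [-3.07, 3.07], [-1.43, 2.12], [-1.02, 1.25], [-3.03, 1.67], [-3.05, -0], [-3.03, 3.03]. Speed limits (rad/s): [2.39, 2.39, 3.01, 3.14, 3.14, 3.14].

INTERFACE

Orientations are given as [roll, pitch, yaw] about the fixed x, y, z axes, in that order (R = Rz(yaw) Ry(pitch) Rx(roll)).
In Python, from station import arm, optics, finder gives the robot as it stands. The module is installed in compiled form; this text tells all that it offers.
- The arm moves only by the tool apply_moves, never from a script. Its argument "increments" is one flat list of numbers, 6 for each row, row after row: the shift along the world's x, y, z in m, then the turn, a rotation vector about the world's x, y, z in rad. In form: [tx, ty, tz, rx, ry, rz, tx, ty, tz, rx, ry, rz, ...]. A call has 1 to 20 rows; each row shifts and turns the pose as measured when the row begins; what a row does not reach is not made up. A row lasts 1/12 s, in which the tool goes at most 41.7 mm and 7.16 degrees, less where a joint would pass 70% of its speed; a pose out of reach is approached as far as the arm can. A call with a gripper value outside its range is refused whole. "hand" is the closure, from 0 (fully open) to 1 (shut), set as the call begins (left out, the last holds). The fingers move at their own pace and stop on an object; "force" is the grip in N (left out, the last holds). Time passes only in rows, so rows that do not move let the fingers close. It gives the time, the measured TCP pose, the force and the opening at its end, in the units of the state.
- arm.get_state(): the state, without advancing time (a new reading comes with each control period).
- optics.grab_frame(name): name is "scene" or "top"; returns the picture (400x640x3 uint8, red, green, blue); there is no depth.
- optics.camera_model(name): a dict with "fx", "fy", "cx", "cy" (pixels), "world_to_cam" (4x4, takes a point from world to camera coordinates). Camera axes: x right, y up, looking along -z (the intrinsics and any distortion apply to the point x, -y, -z); pixel columns grow to the right and rows downward; lengths in m; the calibration is good to about 2 mm. A picture is of the moment at which its call begins. camera_model takes no time and is no camera call.
- arm.job_done(): hands the job in, once; it reports no verdict.
Trained networks look in the newest picture that a camera, given by its name, has taken for a name from the list of things; names that differ only in an ending like _2 or _b are one class to them, and where a whole thing is asked for, a point or a joint stands for the part that bears it (a point fixed in the world has none). Each returns a list of dicts, best first, with "conf" (0 to 1); they miss things now and then, are a little off and sometimes report something else, mostly with a low value. They report only what shows in the picture. A call takes as long as a camera call. They do not tell look-alikes from the thing itself.
- finder.find_in(camera, name): "box" ([left, top, right, bottom] in pixels, round what is visible of it).
- finder.landmark_of(camera, name): "point" ([column, row] in pixels: a listed point, or the origin of a listed thing).
The state is a dict: "t": time; "q": joint angles; "qd": joint speeds; "joint_efforts": joint torques, N m; "eef_pos": TCP position; "ee_rot": TCP orientation; "force": force on the tool from outside, world axes, zero at the start; "moment": the same for the moment, N m; "width": finger opening in m.
Only numpy, scipy, OpenCV 4.12 (cv2) and the standard library are available. Lean on these libraries where they do the work, as an engineer would, in place of code of your own. Each camera call takes 0.05 s, during which the arm holds its last target. There are 200 camera calls.

## Working session

There is one attempt and no reset: what is moved stays moved. The work goes in short steps, Python scripts to look and compute and a tool call to move; the robot and the scene stay as the last step left them, time stands still between calls to the robot, and variables do not carry over. Pictures are saved under pics/ and viewed, about 8 in all and at most 12, crops included, and the job is handed in when it is done.

Besides the shell and the picture viewer there is one more tool, called after "Emit:" by a JSON object that holds its "method" and its "body". apply_moves: Moves the arm, as the interface text tells. Its arguments: {"type":"object","properties":{"increments":{"type":"array"},"hand":{"type":"number"},"force":{"type":"number"}},"required":["increments"]}

```bash
mkdir -p pics; cat > h.py <<'E'
import numpy as np, cv2
from station import arm, optics, finder
def save(cam,fn,crop=None,scale=1):
    im=optics.grab_frame(cam)
    o=im
    if crop: o=im[crop[1]:crop[3],crop[0]:crop[2]]
    o=cv2.resize(o,None,fx=scale,fy=scale,interpolation=cv2.INTER_CUBIC)
    cv2.imwrite('pics/'+fn,o[:,:,::-1]); return im
def proj(cam,P):
    m=optics.camera_model(cam);P=np.atleast_2d(P)
    c=(np.c_[P,np.ones(len(P))]@np.array(m['world_to_cam']).T)
    return np.c_[m['cx']+m['fx']*c[:,0]/-c[:,2], m['cy']+m['fy']*-c[:,1]/-c[:,2]]
def ray(cam,px):
    m=optics.camera_model(cam);T=np.linalg.inv(np.array(m['world_to_cam']))
    d=T[:3,:3]@np.array([(px[0]-m['cx'])/m['fx'],-(px[1]-m['cy'])/m['fy'],-1]);return T[:3,3],d
def onz(cam,px,z):
    o,d=ray(cam,px);return o+d*(z-o[2])/d[2]
E
python3 - <<'E'
from h import *
a=save('scene','s0.png');b=save('top','t0.png')
cv2.imwrite('pics/both.png',np.vstack([a,b])[:,:,::-1]) 
for c in ('scene','top'):
    m=optics.camera_model(c);print(c,{k:(np.round(v,3).tolist() if k=='world_to_cam' else v) for k,v in m.items()})
    for n in ['winder','spindle','flange','flange_center','collar','collar_center','selector_grip','arrow_tag','mug','glue','wire_spool']:
        print(n,[(np.round(r['point']).tolist(),round(r['conf'],2)) for r in finder.landmark_of(c,n)[:3]])
s=arm.get_state();print(s['t'],s['ee_rot'],s['width'],arm.tips_ahead)
E
```

```text
scene {'fx': 419.25266785083073, 'fy': 419.25266785083073, 'cx': 312.22499695859653, 'cy': 204.90027159521995, 'world_to_cam': [[-0.092, 0.996, 0.019, 0.075], [-0.686, -0.077, 0.723, 0.313], [0.722, 0.054, 0.69, -1.495], [0.0, 0.0, 0.0, 1.0]]}
winder [([326.0, 249.0], 0.85), ([323.0, 244.0], 0.64)]
spindle [([324.0, 241.0], 0.62)]
flange [([202.0, 190.0], 0.77), ([236.0, 192.0], 0.59), ([459.0, 280.0], 0.56)]
flange_center [([202.0, 192.0], 0.75), ([238.0, 187.0], 0.71), ([159.0, 251.0], 0.37)]
collar [([456.0, 210.0], 0.45)]
collar_center [([454.0, 209.0], 0.42)]
selector_grip [([346.0, 167.0], 0.43)]
arrow_tag [([313.0, 197.0], 0.48)]
mug [([456.0, 281.0], 0.87), ([348.0, 168.0], 0.16)]
glue [([157.0, 252.0], 0.82)]
wire_spool [([210.0, 266.0], 0.91), ([318.0, 240.0], 0.48)]
top {'fx': 497.33195021374377, 'fy': 497.33195021374377, 'cx': 314.64603601470606, 'cy': 202.00301614977968, 'world_to_cam': [[-0.008, -1.0, 0.005, -0.025], [0.986, -0.007, 0.169, -0.569], [-0.169, 0.006, 0.986, -1.258], [0.0, 0.0, 0.0, 1.0]]}
winder [([302.0, 193.0], 0.79)]
spindle [([300.0, 146.0], 0.71)]
flange [([392.0, 262.0], 0.67), ([430.0, 253.0], 0.63)]
flange_center [([436.0, 249.0], 0.82), ([400.0, 260.0], 0.59)]
collar [([168.0, 256.0], 0.51)]
collar_center [([164.0, 251.0], 0.64)]
selector_grip []
arrow_tag [([308.0, 193.0], 0.58)]
mug [([182.0, 167.0], 0.71)]
glue [([448.0, 164.0], 0.66)]
wire_spool [([397.0, 158.0], 0.48), ([169.0, 255.0], 0.3)]
1.2 [-3.14156663e+00 -1.24222917e-05  1.84556966e+00] 0.08792465121140867 0.011
```

View pics/s0.png

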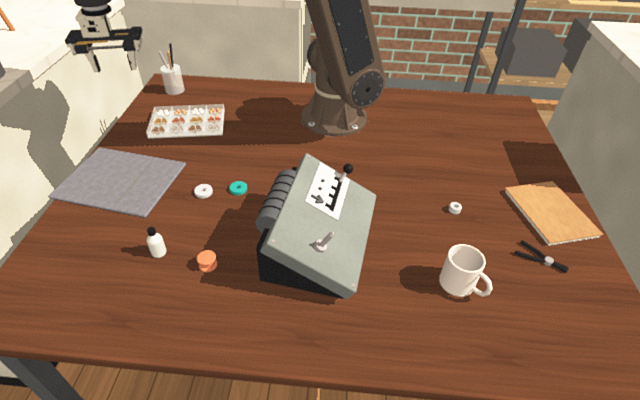

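View pics/t0.png

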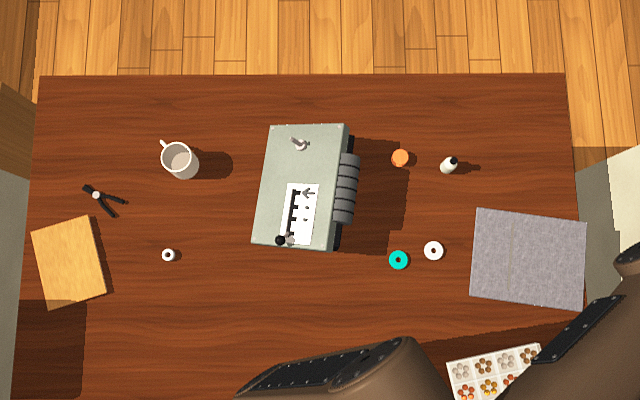

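Scene: white flange at (203,191) scene / (433,250) top, with the turquoise one beside it; collar at (455,208)/(168,255). The arrow is at the notch nearest the spindle (308,193 top). I'll zoom in.

```bash
python3 - <<'E'
import cv2,numpy as np
b=cv2.imread('pics/t0.png')[110:260,240:370];a=cv2.imread('pics/s0.png')[150:300,250:380]
f=lambda x:cv2.resize(x,None,fx=3,fy=4,interpolation=cv2.INTER_CUBIC)
f=lambda x:cv2.resize(x,None,fx=3,fy=3,interpolation=cv2.INTER_CUBIC)
cv2.imwrite('pics/z0.png',np.hstack([f(b),f(a)]))
E
```

```text
(no output)
```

View pics/z0.png

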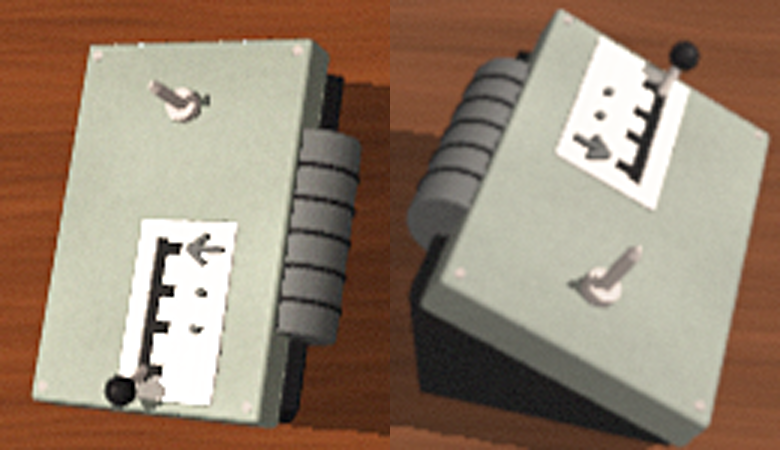

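```bash
cat > fit.py <<'E'
from h import *
from scipy.optimize import least_squares
t=.48
def frame(x,y,yaw):
    R=cv2.Rodrigues(np.array([0,0,yaw]))[0]; S=np.array([[np.cos(t),0,-np.sin(t)],[0,1,0],[np.sin(t),0,np.cos(t)]])
    return np.array([x,y,0]),R,R@S   # deck frame axes: u up-slope, y, n
def D(p,u,y,n):
    o,R,S=frame(*p[:3]);return o+np.array([0,0,.110])+S@np.array([u,y,n])
def ball(p,a): return D(p,0,-.075+.13*np.sin(a),-.075+.13*np.cos(a))
obs={'top':dict(tip=(290,138.7),sh=(301.3,145),ball=(280,239.7),ll=(270,125),hl=(344.3,123.3),lr=(251,243.3),hr=(326.7,250.7),arrow=(308.3,193)),
'scene':dict(tip=(333.3,233.3),sh=(320.7,245.7),ball=(348,168.3),hr=(306.7,153.3),lr=(376,195),hl=(261.7,251),arrow=(317.5,199.5))}
def pts(p):
    h=p[3]
    return dict(tip=D(p,p[4],p[5],.060),sh=D(p,p[4],p[5],.010),ball=ball(p,-.6),ll=D(p,-h,.16,0),hl=D(p,h,.16,0),lr=D(p,-h,-.16,0),hr=D(p,h,-.16,0),arrow=D(p,.044,-.075+.051,.003))
def res(p,full=False):
    P=pts(p);r={}
    for c in obs:
        for k,v in obs[c].items(): r[c,k]=proj(c,P[k])[0]-v
    return r if full else np.concatenate(list(r.values()))
if __name__=='__main__':
    s=least_squares(res,[.55,0,-1.57,.12,0,.08],loss='soft_l1')
    print(s.x.round(4),s.cost)
    for k,v in res(s.x,True).items(): print(k,v.round(1))
    np.save('p.npy',s.x); p=s.x
    print('sh',D(p,p[4],p[5],.01),'tip',D(p,p[4],p[5],.06),'n',frame(*p[:3])[2][:,2],'ball',[ball(p,a).round(4) for a in(-.6,0,.6)])
    for c,f in (('scene','s0'),('top','t0')):
        im=cv2.imread(f'pics/{f}.png').astype(int)
        for n,(x,y),z in (('fl',(203,191) if c=='scene' else (433,250),.012),('co',(455,208) if c=='scene' else (168,255),.018)):
            r=14;w=im[y-r:y+r,x-r:x+r]
            m=((w.max(2)-w.min(2)<60)&(w.max(2)>95)).astype(np.uint8)
            nn,l,st,ce=cv2.connectedComponentsWithStats(m);i=1+st[1:,4].argmax()
            bx=st[i];mid=np.array([x-r+bx[0]+(bx[2]-1)/2,y-r+bx[1]+(bx[3]-1)/2])
            print(c,n,bx[:5],ce[i]+[x-r,y-r],mid,'mid@z/2',onz(c,mid,z/2)[:2],'cen',onz(c,ce[i]+[x-r,y-r],z*.7)[:2])
E
python3 fit.py
```

```text
[ 6.0630e-01  1.6900e-02 -1.7252e+00  1.0900e-01 -1.1000e-03  9.9400e-02] 17.871853364308148
('top', 'tip') [ 0.3 -0.8]
('top', 'sh') [-1.3 -0.6]
('top', 'ball') [ 0.5 -0. ]
('top', 'll') [ 0.3 -0.9]
('top', 'hl') [-0.  -1.3]
('top', 'lr') [-0.8 -0.9]
('top', 'hr') [-0.9 -0.1]
('top', 'arrow') [1.4 0.1]
('scene', 'tip') [-0.4 -0.5]
('scene', 'sh') [ 0.7 -1. ]
('scene', 'ball') [-0.4  0.2]
('scene', 'hr') [-0.5 -1.5]
('scene', 'lr') [ 0.4 -0.7]
('scene', 'hl') [ 4.4 -7.9]
('scene', 'arrow') [-1.8 -0.9]
sh [0.70543086 0.00715316 0.11837572] tip [0.70898282 0.02996727 0.16272547] n [0.07103926 0.45628218 0.88699492] ball [array([0.462 , 0.0545, 0.1386]), array([0.5361, 0.0536, 0.1588]), array([0.607 , 0.0319, 0.1386])]
scene fl [  4   7  20  15 243] [203.01646091 190.85185185] [202.5 191. ] mid@z/2 [ 0.4442122  -0.34702728] cen [ 0.4460122  -0.34462926]
scene co [  7   8  14  13 149] [454.59731544 207.90604027] [454.5 208. ] mid@z/2 [0.43821477 0.3578246 ] cen [0.44171243 0.35666076]
top fl [  5   5  20  20 292] [433.32876712 250.24657534] [433.5 250.5] mid@z/2 [ 0.44258529 -0.34595433] cen [ 0.44309296 -0.34494408]
top co [  8   7  13  13 118] [168.03389831 254.39830508] [168. 254.] mid@z/2 [0.43836075 0.36116521] cen [0.43706413 0.35999352]
```

Emit:
{"method": "apply_moves", "body": {"increments": [0.02,0.0234,-0.0068,0,0,0.0998,0.02,0.0234,-0.0068,0,0,0.0998,0.02,0.0234,-0.0068,0,0,0.0998,0.02,0.0234,-0.0068,0,0,0.0998,0.02,0.0234,-0.0068,0,0,0.0998,0.02,0.0234,-0.0068,0,0,0.0998,0.02,0.0234,-0.0068,0,0,0.0998,0.02,0.0234,-0.0068,0,0,0.0998,0.02,0.0234,-0.0068,0,0,0.0998,0.02,0.0234,-0.0068,0,0,0.0998,0.02,0.0234,-0.0068,0,0,0.0998,0.02,0.0234,-0.0068,0,0,0.0998,0.02,0.0234,-0.0068,0,0,0.0998], "hand": 0, "force": 15}}

```text
t: 2.28
eef_pos: [0.4487, -0.3362, 0.148]
ee_rot: [-3.139, 0.007, -3.089]
force: [0.1, -0.6, 0.3]
width: 0.0873
```

Emit:
{"method": "apply_moves", "body": {"increments": [-0.005,-0.0098,-0.01,0,0,-0.052,0,0,-0.03,0,0,0,0,0,-0.03,0,0,0,0,0,-0.02,0,0,0,0,0,-0.01,0,0,0,0,0,0,0,0,0,0,0,0,0,0,0]}}

```text
t: 2.87
eef_pos: [0.4508, -0.3402, 0.0454]
ee_rot: [-3.136, 0.012, -3.124]
force: [-0.2, -0.5, 0.2]
width: 0.0878
```

```bash
python3 - <<'E'
from h import *
a=save('scene','s1.png');b=save('top','t1.png')
f=lambda x,s:cv2.resize(x,None,fx=s,fy=s,interpolation=cv2.INTER_CUBIC)
cv2.imwrite('pics/z1.png',np.hstack([f(a[130:230,140:260],3.3),f(b[200:300,370:490],3.3)])[:,:,::-1])
s=arm.get_state();print(s['eef_pos'],s['ee_rot'],s['width'])
E
```

```text
[ 0.45121353 -0.34043748  0.04618404] [-3.13593632  0.01367286 -3.12429065] 0.0873964876296617
```

View pics/z1.png

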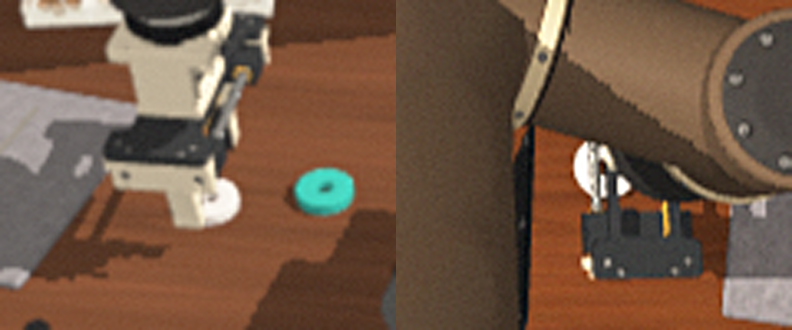

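```bash
python3 - <<'E'
from h import *
from scipy.spatial.transform import Rotation as R
s=arm.get_state();e=s['eef_pos'];r=R.from_euler('xyz',s['ee_rot']).as_matrix()
print(r.round(3).tolist())
for n,v in (('tip+x',[.045,0,.011]),('tip-x',[-.045,0,.011]),('tcp',[0,0,0])):
    w=e+r@v
    a=proj('scene',w)[0];b=proj('top',w)[0]
    print(n,w.round(3),'scene',a.round(1),'crop',((a-[140,130])*3.3).round(),'top',b.round(1),'crop',((b-[370,200])*3.3+[396,0]).round())
E
```

```text
[[-1.0, -0.017, 0.014], [-0.017, 1.0, -0.005], [-0.014, -0.006, -1.0]]
tip+x [ 0.406 -0.341  0.035] scene [206.6 174.9] crop [220. 148.] top [435.  263.7] crop [611. 210.]
tip-x [ 0.496 -0.34   0.036] scene [197.9 195.8] crop [191. 217.] top [432.9 229.2] crop [603.  96.]
tcp [ 0.451 -0.34   0.046] scene [201.8 182. ] crop [204. 172.] top [434.9 246.1] crop [610. 152.]
```

Emit:
{"method": "apply_moves", "body": {"increments": [-0.004,-0.003,0,0.005,0.014,-0.017,-0.004,-0.003,0,0,0,0,0,0,-0.01,0,0,0,0,0,-0.01,0,0,0,0,0,-0.008,0,0,0,0,0,0,0,0,0]}}

```text
t: 3.47
eef_pos: [0.4448, -0.3488, 0.0205]
ee_rot: [-3.138, 0.007, 3.139]
force: [-0.2, 0.0, 0.3]
width: 0.0877
```

Emit:
{"method": "apply_moves", "body": {"increments": [-0.001,0.0025,-0.004,0.003,0.007,0,0,0,-0.003,0,0,0,0,0,0,0,0,0]}}

```text
t: 3.72
eef_pos: [0.443, -0.3458, 0.0116]
ee_rot: [3.141, -0.003, 3.139]
force: [-0.7, -1.0, -0.3]
width: 0.0878
```

Emit:
{"method": "apply_moves", "body": {"increments": [0,0,0,0,0,0,0,0,0,0,0,0,0,0,0,0,0,0,0,0,0,0,0,0,0,0,0,0,0,0], "hand": 1, "force": 20}}

```text
t: 4.13
eef_pos: [0.4439, -0.3458, 0.0121]
ee_rot: [3.141, -0.002, 3.14]
force: [0.0, 0.2, -0.5]
width: 0.0601
```

Emit:
{"method": "apply_moves", "body": {"increments": [0,0,0,0,0,0,0,0,0,0,0,0,0,0,0,0,0,0,0,0,0,0,0,0,0,0,0,0,0,0]}}

```text
t: 4.55
eef_pos: [0.4436, -0.3457, 0.0123]
ee_rot: [3.141, -0.002, 3.14]
force: [0.3, -0.0, -0.9]
width: 0.0499
```

```bash
cat > tgt.py <<'E'
from h import *
from fit import *
from scipy.spatial.transform import Rotation as Ro
p=np.load('p.npy')
def Rt():
    S=frame(*p[:3])[2]; x=-S[:,1]; z=-S[:,2]; return np.c_[x,np.cross(z,x),z]
def st():
    s=arm.get_state();return s,np.array(s['eef_pos']),Ro.from_euler('xyz',s['ee_rot']).as_matrix()
def todo(target,R):
    s,e,r=st()
    print('t',round(s['t'],2),'d',(target-e).round(4),'rotvec',Ro.from_matrix(R@r.T).as_rotvec().round(4),'w',round(s['width'],4),'F',np.round(s['force'],1))
E
python3 - <<'E'
from tgt import *
sh=D(p,p[4],p[5],.01);n=frame(*p[:3])[2][:,2]
todo(sh+.09*n,Rt())
E
```

```text
t 4.55 d [0.2682 0.394  0.1859] rotvec [-0.4795  0.0355 -0.1492] w 0.0499 F [ 0.3 -0.  -0.9]
```

Emit:
{"method": "apply_moves", "body": {"increments": [0,0,0.02,0,0,0,0,0,0.036,0,0,0,0,0,0.04,0,0,0,0,0,0.04,0,0,0,0,0,0.04,0,0,0,0,0,0.036,0,0,0,0.0192,0.028,0,-0.0343,0.0025,-0.0107,0.0192,0.028,0,-0.0343,0.0025,-0.0107,0.0192,0.028,0,-0.0343,0.0025,-0.0107,0.0192,0.028,0,-0.0343,0.0025,-0.0107,0.0192,0.028,0,-0.0343,0.0025,-0.0107,0.0192,0.028,0,-0.0343,0.0025,-0.0107,0.0192,0.028,0,-0.0343,0.0025,-0.0107,0.0192,0.028,0,-0.0343,0.0025,-0.0107,0.0192,0.028,0,-0.0343,0.0025,-0.0107,0.0192,0.028,0,-0.0343,0.0025,-0.0107,0.0192,0.028,0,-0.0343,0.0025,-0.0107,0.0192,0.028,0,-0.0343,0.0025,-0.0107,0.0192,0.028,0,-0.0343,0.0025,-0.0107,0,0,0,0,0,0]}}

```text
t: 6.22
eef_pos: [0.6951, 0.0366, 0.2367]
ee_rot: [-2.676, 0.017, 2.984]
force: [-0.2, -1.1, -1.5]
width: 0.0497
```

```bash
python3 - <<'E'
from tgt import *
sh=D(p,p[4],p[5],.01);n=frame(*p[:3])[2][:,2]
todo(sh+.09*n,Rt())
E
```

```text
t 6.22 d [ 0.0168  0.0116 -0.0385] rotvec [-0.0116  0.0189  0.0034] w 0.0497 F [-0.2 -1.1 -1.5]
```

Emit:
{"method": "apply_moves", "body": {"increments": [0.0056,0.0038,-0.012,-0.004,0.0063,0.001,0.0056,0.0038,-0.012,-0.004,0.0063,0.001,0.0056,0.0038,-0.012,-0.004,0.0063,0.001,0,0,0,0,0,0,0,0,0,0,0,0]}}

```text
t: 6.63
eef_pos: [0.7132, 0.0519, 0.1946]
ee_rot: [-2.658, -0.005, 2.99]
force: [0.6, -0.3, -0.2]
width: 0.0492
```

```bash
python3 - <<'E'
from tgt import *
sh=D(p,p[4],p[5],.01);n=frame(*p[:3])[2][:,2]
todo(sh+.09*n,Rt())
s,e,r=st(); c=e+r@[0,0,.012]
a=save('scene','s2.png');b=save('top','t2.png')
for cam in('scene','top'): print(cam,'ring bottom',proj(cam,c),'ring top',proj(cam,c-r@[0,0,.012]),'tip',proj(cam,D(p,p[4],p[5],.06)),'sh',proj(cam,sh))
f=lambda x,s:cv2.resize(x,None,fx=s,fy=s,interpolation=cv2.INTER_CUBIC)
cv2.imwrite('pics/z2.png',np.hstack([f(a[180:280,280:380],4),f(b[90:190,250:350],4)])[:,:,::-1])
E
```

```text
t 6.63 d [-0.0014 -0.0037  0.0036] rotvec [ 0.0029 -0.0055 -0.0033] w 0.0492 F [ 0.6 -0.3 -0.2]
scene ring bottom [[341.45076492 227.59725333]] ring top [[344.52436364 224.51332399]] tip [[332.92970065 232.82392368]] sh [[321.36622221 244.70288784]]
top ring bottom [[283.0518115  133.99219313]] ring top [[280.48425732 132.29318576]] tip [[290.2515854  137.89923934]] sh [[300.02022679 144.37473654]]
```

View pics/z2.png

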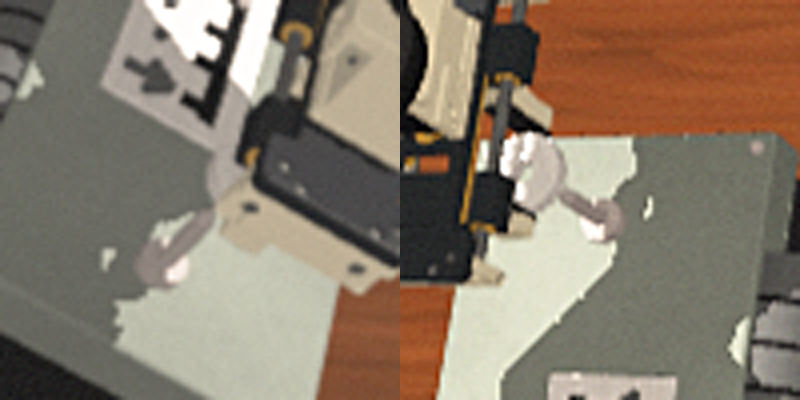

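Both views show the spindle axis running into the ring's centre to within about a millimetre. I'll descend along the axis.

Emit:
{"method": "apply_moves", "body": {"increments": [-0.0014,-0.0037,0.0036,0.003,-0.0055,-0.003,0,0,0,0,0,0,-0.0005,-0.003,-0.0058,0,0,0,-0.0005,-0.003,-0.0058,0,0,0,0,0,0,0,0,0]}}

```text
t: 7.15
eef_pos: [0.7103, 0.0391, 0.1908]
ee_rot: [-2.666, 0.006, 2.984]
force: [-0.0, -0.4, -1.5]
width: 0.0498
```

```bash
cat > chk.py <<'E'
from tgt import *
import sys
sh=D(p,p[4],p[5],.01);S=frame(*p[:3])[2];n=S[:,2]
s,e,r=st(); print('deck-frame TCP rel shoulder (u,y,n) mm',((e-sh)@S*1000).round(1),'force uyn',(np.array(s['force'])@S).round(1),'mom',np.round(s['moment'],2))
todo(sh+float(sys.argv[1])*n,Rt())
E
python3 chk.py .065
```

```text
deck-frame TCP rel shoulder (u,y,n) mm [ 4.8 -0.1 79.1] force uyn [-0.3  0.  -1.5] mom [ 1.68 -0.11 -0.04]
t 7.15 d [-0.0003 -0.0023 -0.0147] rotvec [-0.0039  0.0066  0.0028] w 0.0498 F [-0.  -0.4 -1.5]
```

Emit:
{"method": "apply_moves", "body": {"increments": [0.0006,0.0038,-0.002,-0.004,0.0066,0.003,0,0,0,0,0,0,0,0,0,0,0,0]}}

```text
t: 7.4
eef_pos: [0.7107, 0.0424, 0.189]
ee_rot: [-2.661, -0.0, 2.987]
force: [-0.7, 1.4, -0.7]
width: 0.0497
```

```bash
python3 chk.py .065
```

```text
deck-frame TCP rel shoulder (u,y,n) mm [ 1.  -0.2 79. ] force uyn [-1.4 -0.9 -0.1] mom [ 1.62 -0.18  0.01]
t 7.4 d [-0.0006 -0.0055 -0.0129] rotvec [ 0.0005 -0.0003  0.0003] w 0.0497 F [-0.7  1.4 -0.7]
```

Emit:
{"method": "apply_moves", "body": {"increments": [-0.0002,-0.0013,-0.0046,0,0,0,-0.0003,-0.0021,-0.0042,0,0,0,-0.0003,-0.0021,-0.0042,0,0,0,-0.0003,-0.0018,-0.004,0,0,0,0,0,0,0,0,0]}}

```text
t: 7.82
eef_pos: [0.7095, 0.0351, 0.1695]
ee_rot: [-2.661, -0.001, 2.988]
force: [-1.5, -0.7, -0.2]
width: 0.0493
```

```bash
python3 chk.py .055; python3 - <<'E'
from tgt import *
s,e,r=st(); c=e+r@[0,0,.012]
a=save('scene','s3.png');b=save('top','t3.png')
f=lambda x,s:cv2.resize(x,None,fx=s,fy=s,interpolation=cv2.INTER_CUBIC)
cv2.imwrite('pics/z3.png',np.hstack([f(a[200:260,300:360],6.5),f(b[110:170,260:320],6.5)])[:,:,::-1])
E
```

```text
deck-frame TCP rel shoulder (u,y,n) mm [-1.5 -0.3 58.4] force uyn [ 0.7 -1.3 -0.6] mom [ 1.69 -0.18 -0.03]
t 7.82 d [-0.0002 -0.0029 -0.0024] rotvec [ 0.0006 -0.0009 -0.0006] w 0.0493 F [-1.5 -0.7 -0.2]
```

View pics/z3.png

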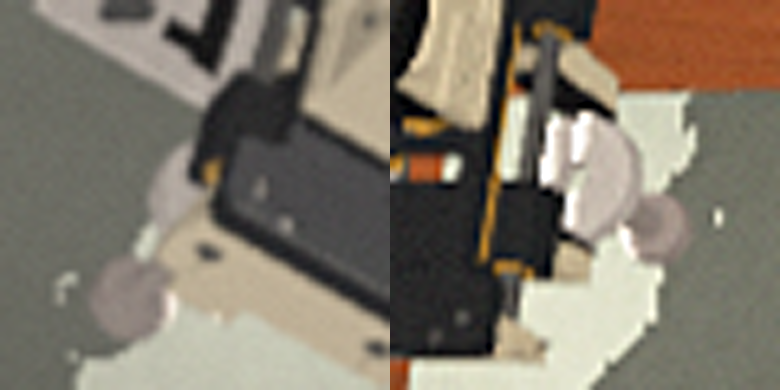

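Emit:
{"method": "apply_moves", "body": {"increments": [-0.0005,-0.0027,-0.002,0,0,0,-0.0003,-0.0018,-0.0036,0,0,0,-0.0003,-0.0018,-0.0036,0,0,0,0,0,0,0,0,0]}}

```text
t: 8.25
eef_pos: [0.7091, 0.0287, 0.161]
ee_rot: [-2.662, 0.001, 2.988]
force: [0.2, -0.0, -1.6]
width: 0.0494
```

```bash
python3 chk.py .035
```

```text
deck-frame TCP rel shoulder (u,y,n) mm [ 0.3  0.4 47.9] force uyn [-0.7  0.2 -1.4] mom [ 1.61 -0.09 -0.02]
t 8.25 d [-0.0012 -0.0056 -0.0116] rotvec [ 0.      0.0013 -0.0011] w 0.0494 F [ 0.2 -0.  -1.6]
```

Emit:
{"method": "apply_moves", "body": {"increments": [-0.0007,-0.0022,-0.0044,0,0,0,-0.0004,-0.0023,-0.0044,0,0,0,-0.0004,-0.0023,-0.0044,0,0,0,-0.0004,-0.0023,-0.0044,0,0,0,0,0,0,0,0,0]}}

```text
t: 8.67
eef_pos: [0.7069, 0.0185, 0.1414]
ee_rot: [-2.662, 0.001, 2.988]
force: [-0.0, -0.1, -1.0]
width: 0.0497
```

```bash
python3 chk.py .015
```

```text
deck-frame TCP rel shoulder (u,y,n) mm [ 0.5 -0.3 25.7] force uyn [-0.4  0.  -0.9] mom [ 1.7  -0.09 -0.02]
t 8.67 d [-0.0004 -0.0045 -0.0097] rotvec [-0.0001  0.0012 -0.001 ] w 0.0497 F [-0.  -0.1 -1. ]
```

Emit:
{"method": "apply_moves", "body": {"increments": [-0.0003,-0.0016,-0.0037,0,0,0,-0.0003,-0.0018,-0.0036,0,0,0,-0.0003,-0.0014,-0.0027,0,0,0,0,0,0,0,0,0,0,0,0,0,0,0]}}

```text
t: 9.08
eef_pos: [0.7058, 0.0129, 0.1299]
ee_rot: [-2.661, 0.001, 2.988]
force: [0.5, 0.9, -0.9]
width: 0.0494
```

```bash
python3 chk.py .012
```

```text
deck-frame TCP rel shoulder (u,y,n) mm [ 0.3 -0.5 12.9] force uyn [-1.3  0.3 -0.3] mom [ 1.63 -0.18 -0.  ]
t 9.08 d [ 0.0005 -0.0002 -0.0009] rotvec [ 0.0003  0.0006 -0.0008] w 0.0494 F [ 0.5  0.9 -0.9]
```

Emit:
{"method": "apply_moves", "body": {"increments": [-0.0001,-0.0009,-0.0018,0,0,0,-0.0001,-0.0009,-0.0018,0,0,0,0,0,0,0,0,0]}}

```text
t: 9.33
eef_pos: [0.7061, 0.013, 0.1301]
ee_rot: [-2.662, 0.004, 2.99]
force: [-0.3, 0.2, -0.9]
width: 0.0493
```

```bash
python3 chk.py .012
```

```text
deck-frame TCP rel shoulder (u,y,n) mm [ 0.2 -0.2 13.2] force uyn [-0.5 -0.4 -0.8] mom [ 1.62 -0.17  0.03]
t 9.33 d [ 0.0002 -0.0004 -0.0011] rotvec [ 0.0003  0.0036 -0.0024] w 0.0493 F [-0.3  0.2 -0.9]
```

Emit:
{"method": "apply_moves", "body": {"increments": [-0.0001,-0.0009,-0.0018,0,0,0,0,0,0,0,0,0,0,0,0,0,0,0,0,0,0,0,0,0], "hand": 0.25}}

```text
t: 9.67
eef_pos: [0.7066, 0.0125, 0.1289]
ee_rot: [-2.663, 0.005, 2.99]
force: [-0.0, -1.2, -0.0]
width: 0.0647
```

Emit:
{"method": "apply_moves", "body": {"increments": [0.0006,0.0037,0.0071,0,0,0,0.0014,0.0091,0.0177,0,0,0,0.0018,0.0114,0.0222,0,0,0,0.0018,0.0114,0.0222,0,0,0,0.0018,0.0114,0.0222,0,0,0,0,0.01,0.02,0,0,0]}}

```text
t: 10.17
eef_pos: [0.7106, 0.0679, 0.2403]
ee_rot: [-2.657, -0.006, 2.985]
force: [0.2, -0.2, 0.5]
width: 0.0657
```

```bash
python3 chk.py .15; python3 - <<'E'
from tgt import *
a=save('scene','s4.png');b=save('top','t4.png')
for c in('scene','top'):
  print([(np.round(q['point'],1).tolist(),round(q['conf'],2)) for q in finder.landmark_of(c,'flange_center')[:4]], proj(c,D(p,p[4],p[5],.016)),proj(c,D(p,p[4],p[5],.06)))
f=lambda x,s:cv2.resize(x,None,fx=s,fy=s,interpolation=cv2.INTER_CUBIC)
cv2.imwrite('pics/z4.png',np.hstack([f(a[210:270,290:350],6.5),f(b[110:170,270:330],6.5)])[:,:,::-1])
E
```

```text
deck-frame TCP rel shoulder (u,y,n) mm [  2.4  -4.3 136.3] force uyn [0.4 0.2 0.3] mom [ 1.56 -0.26  0.08]
t 10.17 d [0.0055 0.0077 0.0111] rotvec [ 0.0041 -0.0064  0.0016] w 0.0657 F [ 0.2 -0.2  0.5]
[([322.7, 243.3], 0.64), ([234.1, 185.8], 0.49)] [[322.70714364 243.32538212]] [[332.92970065 232.82392368]]
[([397.8, 260.6], 0.64), ([299.4, 145.8], 0.5), ([298.2, 147.0], 0.31)] [[298.88353411 143.62123868]] [[290.2515854  137.89923934]]
```

View pics/z4.png

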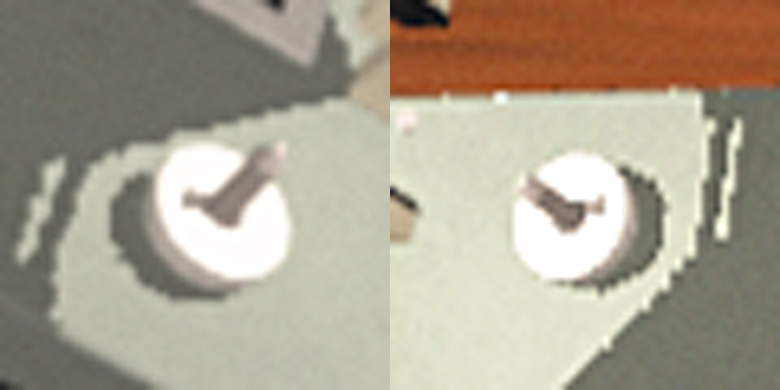

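```bash
python3 - <<'E'
from tgt import *
def cyl(x,y,r,h):
    a=np.linspace(0,2*np.pi,60);return np.vstack([np.c_[x+r*np.cos(a),y+r*np.sin(a),0*a+z] for z in(0,h)])
def cen(P):
    h=cv2.convexHull(P.astype(np.float32));m=cv2.moments(h);return np.array([m['m10']/m['m00'],m['m01']/m['m00']]),m['m00']
for n,g,r,h,px in(('fl',(.4435,-.346),.025,.012,dict(scene=(203,191),top=(433,250))),('co',(.4385,.359),.016,.018,dict(scene=(455,208),top=(168,255)))):
    ob={}
    for c,f in(('scene','s0'),('top','t0')):
        im=cv2.imread(f'pics/{f}.png').astype(float);x,y=px[c];R=14
        w=im[y-R:y+R,x-R:x+R]; bg=np.median(w.reshape(-1,3),0)
        w=cv2.resize(w,None,fx=8,fy=8,interpolation=cv2.INTER_LINEAR)
        # blue channel separates grey from brown wood/shadow
        m=(w[:,:,0]>(bg[0]+w[:,:,0].max())/2*0.8).astype(np.uint8)
        nn,l,s_,ce=cv2.connectedComponentsWithStats(m);i=1+s_[1:,4].argmax()
        P=np.argwhere(l==i)[:,::-1]; q,A=cen((P+.5)/8-.5+[x-R,y-R]); ob[c]=q
        print(n,c,q.round(2),'area',A,'pred',cen(proj(c,cyl(*g,r,h)))[1])
    for cs in(['scene'],['top'],['scene','top']):
        s=least_squares(lambda v:np.concatenate([cen(proj(c,cyl(*v,r,h)))[0]-ob[c] for c in cs]),g,diff_step=1e-3);print(n,cs,s.x.round(4))
S=Rt();x=S[:,0];z=np.array([0,0,-1.]);todo(np.array([.4388,.359,.012]),np.c_[x,np.cross(z,x),z])
E
```

```text
fl scene [203.22 190.45] area 219.21875 pred 222.17827961524017
fl top [433.08 250.14] area 295.3671875 pred 296.15011940989643
fl ['scene'] [ 0.4414 -0.3456]
fl ['top'] [ 0.4436 -0.3447]
fl ['scene', 'top'] [ 0.443 -0.345]
co scene [455.13 207.35] area 127.203125 pred 134.18191755050793
co top [167.52 254.35] area 126.1875 pred 138.497971151839
co ['scene'] [0.4353 0.3599]
co ['top'] [0.4374 0.3622]
co ['scene', 'top'] [0.4366 0.3609]
t 10.37 d [-0.2717  0.2912 -0.2274] rotvec [ 0.4775 -0.0796  0.    ] w 0.0658 F [-0.3  0.6 -0.6]
```

Emit:
{"method": "apply_moves", "body": {"increments": [-0.0195,0.0209,0,0.0341,-0.0057,0,-0.0195,0.0209,0,0.0341,-0.0057,0,-0.0195,0.0209,-0.004,0.0341,-0.0057,0,-0.0195,0.0209,-0.008,0.0341,-0.0057,0,-0.0195,0.0209,-0.008,0.0341,-0.0057,0,-0.0195,0.0209,-0.008,0.0341,-0.0057,0,-0.0195,0.0209,-0.008,0.0341,-0.0057,0,-0.0195,0.0209,-0.008,0.0341,-0.0057,0,-0.0195,0.0209,-0.008,0.0341,-0.0057,0,-0.0195,0.0209,-0.008,0.0341,-0.0057,0,-0.0195,0.0209,-0.008,0.0341,-0.0057,0,-0.0195,0.0209,-0.008,0.0341,-0.0057,0,-0.0195,0.0209,-0.008,0.0341,-0.0057,0,0,0,0,0,0,0,0,0,0,0,0,0]}}

```text
t: 11.62
eef_pos: [0.4373, 0.3379, 0.1372]
ee_rot: [-3.11, -0.024, 2.978]
force: [0.7, 0.1, 0.7]
width: 0.0659
```

```bash
cat > col.py <<'E'
from tgt import *
S=Rt();x=S[:,0];z=np.array([0,0,-1.]);todo(np.array([.4372,.361,.0155]),np.c_[x,np.cross(z,x),z])
E
python3 col.py
```

```text
t 11.62 d [-1.000e-04  2.310e-02 -1.217e-01] rotvec [ 0.0276 -0.0288  0.0091] w 0.0659 F [0.7 0.1 0.7]
```

Emit:
{"method": "apply_moves", "body": {"increments": [0,0.0115,-0.01,0.0138,-0.0144,0.0045,0,0.0115,-0.02,0.0138,-0.0144,0.0045,0,0,-0.02,0,0,0,0,0,-0.02,0,0,0,0,0,-0.01,0,0,0,0,0,0,0,0,0]}}

```text
t: 12.12
eef_pos: [0.4397, 0.3581, 0.0542]
ee_rot: [-3.14, 0.002, 2.985]
force: [-0.0, -0.3, -0.2]
width: 0.0655
```

```bash
python3 col.py
```

```text
t 12.12 d [-0.0025  0.0029 -0.0387] rotvec [0.0017 0.0015 0.0024] w 0.0655 F [-0.  -0.3 -0.2]
```

Emit:
{"method": "apply_moves", "body": {"increments": [-0.0025,0.0029,-0.005,0.0017,0.0015,0.0024,0,0,-0.01,0,0,0,0,0,-0.01,0,0,0,0,0,-0.006,0,0,0,0,0,0,0,0,0,0,0,0,0,0,0]}}

```text
t: 12.62
eef_pos: [0.439, 0.361, 0.022]
ee_rot: [3.141, 0.001, 2.986]
force: [0.4, -0.5, 0.1]
width: 0.0659
```

```bash
python3 col.py
```

```text
t 12.62 d [-0.0018 -0.     -0.0065] rotvec [-0.0005  0.001   0.0013] w 0.0659 F [ 0.4 -0.5  0.1]
```

Emit:
{"method": "apply_moves", "body": {"increments": [-0.0018,0,-0.004,0,0,0,0,0,-0.002,0,0,0,0,0,0,0,0,0]}}

```text
t: 12.87
eef_pos: [0.4373, 0.3615, 0.0163]
ee_rot: [3.14, 0.002, 2.986]
force: [-0.4, -0.7, 0.4]
width: 0.0655
```

Emit:
{"method": "apply_moves", "body": {"increments": [0,0,0,0,0,0,0,0,0,0,0,0,0,0,0,0,0,0,0,0,0,0,0,0,0,0,0,0,0,0,0,0,0,0,0,0,0,0,0,0,0,0,0,0,0,0,0,0,0,0,0,0,0,0], "hand": 1}}

```text
t: 13.62
eef_pos: [0.4376, 0.3621, 0.0173]
ee_rot: [3.138, 0.002, 2.986]
force: [-0.5, 0.2, -1.6]
width: 0.0318
```

```bash
python3 col.py;python3 chk.py .09
```

```text
t 13.62 d [-0.0004 -0.0011 -0.0018] rotvec [-0.0032  0.0029  0.0009] w 0.0318 F [-0.5  0.2 -1.6]
deck-frame TCP rel shoulder (u,y,n) mm [-321.2 -319.3   53.3] force uyn [-0.9 -0.5 -1.3] mom [0.06 0.12 0.01]
t 13.62 d [ 0.2742 -0.3139  0.1809] rotvec [-4.775e-01  7.690e-02  3.000e-04] w 0.0318 F [-0.5  0.2 -1.6]
```

Emit:
{"method": "apply_moves", "body": {"increments": [0,0,0.02,0,0,0,0,0,0.038,0,0,0,0,0,0.04,0,0,0,0,0,0.04,0,0,0,0,0,0.04,0,0,0,0,0,0.036,0,0,0,0.0205,-0.0232,0,-0.0365,0.0059,0,0.0205,-0.0232,0,-0.0365,0.0059,0,0.0205,-0.0232,0,-0.0365,0.0059,0,0.0205,-0.0232,0,-0.0365,0.0059,0,0.0205,-0.0232,0,-0.0365,0.0059,0,0.0205,-0.0232,0,-0.0365,0.0059,0,0.0205,-0.0232,0,-0.0365,0.0059,0,0.0205,-0.0232,0,-0.0365,0.0059,0,0.0205,-0.0232,0,-0.0365,0.0059,0,0.0205,-0.0232,0,-0.0365,0.0059,0,0.0205,-0.0232,0,-0.0365,0.0059,0,0.0205,-0.0232,0,-0.0365,0.0059,0,0,0,0,0,0,0,0,0,0,0,0,0]}}

```text
t: 15.28
eef_pos: [0.6905, 0.0655, 0.2427]
ee_rot: [-2.681, -0.005, 2.989]
force: [-0.3, 0.1, 0.1]
width: 0.0312
```

```bash
python3 chk.py .09
```

```text
deck-frame TCP rel shoulder (u,y,n) mm [  8.4 -23.8 135.9] force uyn [-0.  -0.3  0.2] mom [ 1.57 -0.15  0.03]
t 15.28 d [ 0.0214 -0.0173 -0.0445] rotvec [-0.0203 -0.0017 -0.0014] w 0.0312 F [-0.3  0.1  0.1]
```

Emit:
{"method": "apply_moves", "body": {"increments": [0.0071,-0.0057,-0.014,-0.007,-0.001,0,0.0071,-0.0057,-0.014,-0.007,-0.001,0,0.006,-0.003,-0.01,-0.006,0,0,0,0,0,0,0,0,0,0,0,0,0,0]}}

```text
t: 15.7
eef_pos: [0.711, 0.0509, 0.1999]
ee_rot: [-2.661, -0.001, 2.989]
force: [0.0, -0.3, -0.1]
width: 0.0314
```

```bash
python3 chk.py .08
```

```text
deck-frame TCP rel shoulder (u,y,n) mm [-1.4 -1.2 92.7] force uyn [ 0.2  0.1 -0.2] mom [ 1.57 -0.16  0.03]
t 15.7 d [ 0.0001 -0.0072 -0.0106] rotvec [ 0.0005 -0.0008 -0.0022] w 0.0314 F [ 0.  -0.3 -0.1]
```

Emit:
{"method": "apply_moves", "body": {"increments": [0.0007,-0.0027,-0.0049,0,0,-0.002,-0.0004,-0.0025,-0.0049,0,0,0,-0.0004,-0.0025,-0.0049,0,0,0,-0.0003,-0.0018,-0.004,0,0,0,0,0,0,0,0,0]}}

```text
t: 16.12
eef_pos: [0.7102, 0.042, 0.1804]
ee_rot: [-2.662, 0.0, 2.989]
force: [0.2, 0.4, -0.0]
width: 0.0309
```

```bash
python3 chk.py .06; python3 - <<'E'
from tgt import *
s,e,r=st(); c=e+r@[0,0,.0173]
a=save('scene','s5.png');b=save('top','t5.png')
print(proj('top',c),proj('scene',c))
f=lambda x,s:cv2.resize(x,None,fx=s,fy=s,interpolation=cv2.INTER_CUBIC)
cv2.imwrite('pics/z5.png',np.hstack([f(a[200:260,300:360],6.5),f(b[110:170,260:320],6.5)])[:,:,::-1])
E
```

```text
deck-frame TCP rel shoulder (u,y,n) mm [-2.6 -0.6 71.2] force uyn [-0.4  0.2  0.2] mom [ 1.59 -0.09  0.01]
t 16.12 d [-0.0005 -0.0075 -0.0088] rotvec [-0.0006  0.0004 -0.0019] w 0.0309 F [ 0.2  0.4 -0. ]
[[288.5127889  137.62283479]] [[334.98861304 232.23336389]]
```

View pics/z5.png

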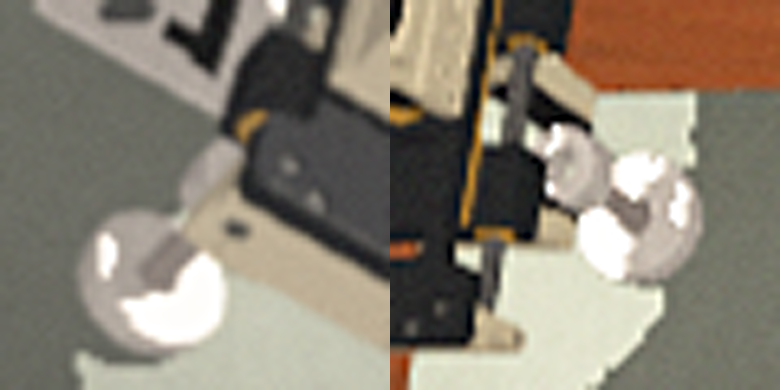

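Collar sits just above the tip, in line with the post in the top view. I'll trim about 1.5 mm up-slope and descend.

Emit:
{"method": "apply_moves", "body": {"increments": [-0.0002,-0.0014,0.0007,0,0,-0.001,-0.0002,-0.0014,-0.0028,0,0,0,-0.0002,-0.0014,-0.0028,0,0,0,-0.0002,-0.0014,-0.0028,0,0,0,0,0,0,0,0,0]}}

```text
t: 16.63
eef_pos: [0.7104, 0.0367, 0.1744]
ee_rot: [-2.664, 0.003, 2.989]
force: [0.5, 0.5, -0.3]
width: 0.0316
```

```bash
python3 chk.py .05
```

```text
deck-frame TCP rel shoulder (u,y,n) mm [-0.7  0.3 63.5] force uyn [-0.7  0.4 -0. ] mom [ 1.62 -0.09 -0.  ]
t 16.63 d [-0.0014 -0.0067 -0.0117] rotvec [-0.0018  0.0038 -0.0015] w 0.0316 F [ 0.5  0.5 -0.3]
```

Emit:
{"method": "apply_moves", "body": {"increments": [-0.0005,-0.0014,-0.0028,-0.002,0.004,-0.001,-0.0002,-0.0014,-0.0028,0,0,0,-0.0003,-0.0018,-0.0036,0,0,0,-0.0003,-0.0018,-0.0036,0,0,0,0,0,0,0,0,0]}}

```text
t: 17.05
eef_pos: [0.7089, 0.0295, 0.1599]
ee_rot: [-2.661, -0.001, 2.987]
force: [-0.9, -0.1, -0.2]
width: 0.0312
```

```bash
python3 chk.py .035
```

```text
deck-frame TCP rel shoulder (u,y,n) mm [-0.9 -0.1 47.3] force uyn [ 0.1 -0.9 -0.3] mom [ 1.63 -0.11 -0.02]
t 17.05 d [-0.0009 -0.0064 -0.0105] rotvec [ 0.0005 -0.001  -0.0003] w 0.0312 F [-0.9 -0.1 -0.2]
```

Bottom at about 30 mm, sliding freely. On to the flange.

Emit:
{"method": "apply_moves", "body": {"increments": [-0.0003,-0.0018,-0.0036,0,0,0,-0.0003,-0.0018,-0.0036,0,0,0,-0.0003,-0.0018,-0.0036,0,0,0,-0.0002,-0.0014,-0.0027,0,0,0,0,0,0,0,0,0]}}

```text
t: 17.47
eef_pos: [0.7075, 0.0218, 0.1446]
ee_rot: [-2.661, -0.001, 2.987]
force: [0.2, -0.0, -0.4]
width: 0.0311
```

```bash
python3 chk.py .03
```

```text
deck-frame TCP rel shoulder (u,y,n) mm [-1.  -0.3 30.1] force uyn [-0.2  0.2 -0.3] mom [ 1.59 -0.13 -0.02]
t 17.47 d [ 0.0001 -0.0009  0.0004] rotvec [ 0.0007 -0.0015 -0.0002] w 0.0311 F [ 0.2 -0.  -0.4]
```

Emit:
{"method": "apply_moves", "body": {"increments": [-0.0001,-0.0009,-0.0018,0,0,0,-0.0001,-0.0009,-0.0018,0,0,0,-0.0001,-0.0009,-0.0018,0,0,0]}}

```text
t: 17.72
eef_pos: [0.7077, 0.0212, 0.1439]
ee_rot: [-2.661, 0.002, 2.989]
force: [-7.0, 6.8, 8.7]
width: 0.0318
```

```bash
python3 chk.py .03
```

```text
deck-frame TCP rel shoulder (u,y,n) mm [-0.9  0.1 29.2] force uyn [-1.  -8.  10.3] mom [ 2.12  2.24 -1.36]
t 17.72 d [-0.0002 -0.0004  0.0011] rotvec [ 0.0011  0.002  -0.002 ] w 0.0318 F [-7.   6.8  8.7]
```

Emit:
{"method": "apply_moves", "body": {"increments": [0,0,0,0,0,0,0,0,0,0,0,0,0,0,0,0,0,0,0,0,0,0,0,0], "hand": 0.42}}

```text
t: 18.05
eef_pos: [0.7082, 0.0222, 0.1453]
ee_rot: [-2.662, 0.004, 2.99]
force: [0.1, 0.3, 0.1]
width: 0.0492
```

Emit:
{"method": "apply_moves", "body": {"increments": [0.0006,0.0037,0.0071,0,0,0,0.0014,0.0091,0.0177,0,0,0,0.0018,0.0114,0.0222,0,0,0,0.0018,0.0114,0.0222,0,0,0,0.0018,0.0114,0.0222,0,0,0,0,0,0,0,0,0]}}

```text
t: 18.55
eef_pos: [0.7144, 0.0691, 0.2399]
ee_rot: [-2.659, -0.001, 2.988]
force: [0.7, -0.5, 0.6]
width: 0.0508
```

```bash
python3 chk.py .15; python3 - <<'E'
from tgt import *
a=save('scene','s6.png');b=save('top','t6.png')
for c in('scene','top'):
  print([(np.round(q['point'],1).tolist(),round(q['conf'],2)) for q in finder.landmark_of(c,'collar_center')[:3]],[(np.round(q['point'],1).tolist(),round(q['conf'],2)) for q in finder.landmark_of(c,'selector_grip')[:3]], proj(c,D(p,p[4],p[5],.031)),proj(c,ball(p,-.6)))
f=lambda x,s:cv2.resize(x,None,fx=s,fy=s,interpolation=cv2.INTER_CUBIC)
cv2.imwrite('pics/z6.png',np.hstack([f(a[150:270,290:390],4),f(b[110:230,240:340],4)])[:,:,::-1])
E
```

```text
deck-frame TCP rel shoulder (u,y,n) mm [  0.6  -0.7 136.7] force uyn [0.6 0.8 0.4] mom [ 1.48 -0.27  0.04]
t 18.55 d [0.0017 0.0065 0.0115] rotvec [ 0.003  -0.0011 -0.0004] w 0.0508 F [ 0.7 -0.5  0.6]
[([323.1, 240.7], 0.5), ([315.7, 197.3], 0.48)] [([346.3, 166.4], 0.46)] [[326.11391391 239.82566514]] [[347.56655617 168.49302973]]
[([292.2, 141.2], 0.45), ([276.4, 237.4], 0.3)] [([282.2, 238.6], 0.39)] [[296.00024803 141.70994824]] [[280.45268174 239.67121456]]
```

View pics/z6.png

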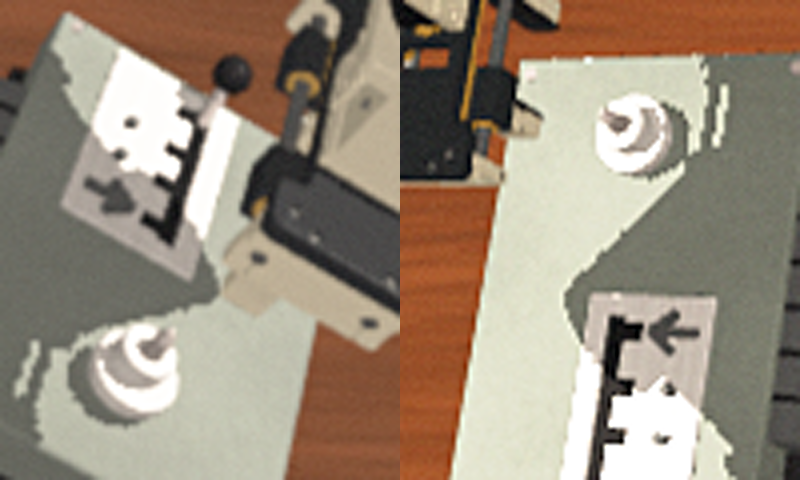

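Both rings are seated, with about 20 mm of post showing, and the lever is still parked. Next is the lever: grip the ball across the swing direction and follow its arc.

Emit:
{"method": "apply_moves", "body": {"increments": [-0.022,0.002,0,0,0,0,-0.022,0.002,0,0,0,0,-0.022,0.002,-0.002,0,0,0,-0.022,0.002,-0.002,0,0,0,-0.022,0.002,-0.002,0,0,0,-0.022,0.002,-0.002,0,0,0,-0.022,0.002,-0.002,0,0,0,-0.022,0.002,-0.002,0,0,0,-0.022,0.002,-0.002,0,0,0,-0.022,0.002,-0.002,0,0,0,0,0,0,0,0,0,0,0,0,0,0,0], "hand": 0.34}}

```text
t: 19.85
eef_pos: [0.4773, 0.0769, 0.2071]
ee_rot: [-2.641, -0.021, 2.976]
force: [0.8, 0.3, 0.3]
width: 0.0578
```

```bash
cat > lev.py <<'E'
from tgt import *
import sys
a,h=float(sys.argv[1]),float(sys.argv[2]); S=frame(*p[:3])[2]; B=ball(p,a)
s,e,r=st(); print('TCP rel ball uyn mm',((e-B)@S*1000).round(1),'force uyn',(np.array(s['force'])@S).round(1))
todo(B+h*S[:,2],Rt())
E
python3 lev.py -.6 .06
```

```text
TCP rel ball uyn mm [ 9.9 11.6 72.1] force uyn [-0.2  0.8  0.4]
t 19.85 d [-0.011   0.0049 -0.0153] rotvec [ 0.0166 -0.0242  0.0108] w 0.0578 F [0.8 0.3 0.3]
```

Emit:
{"method": "apply_moves", "body": {"increments": [-0.0055,0.0025,-0.0076,0.008,-0.012,0.005,-0.0055,0.0025,-0.0076,0.008,-0.012,0.005,0,0,0,0,0,0,0,0,0,0,0,0]}}

```text
t: 20.18
eef_pos: [0.4671, 0.0811, 0.1912]
ee_rot: [-2.66, 0.0, 2.986]
force: [0.6, -0.8, 0.7]
width: 0.0576
```

```bash
python3 lev.py -.6 .035
```

```text
TCP rel ball uyn mm [ 0.3  0.9 59.1] force uyn [0.9 0.7 0.3]
t 20.18 d [-0.0026 -0.0106 -0.0215] rotvec [ 0.0012 -0.      0.0015] w 0.0576 F [ 0.6 -0.8  0.7]
```

Emit:
{"method": "apply_moves", "body": {"increments": [-0.0014,-0.0045,-0.0093,0,0,0,-0.0008,-0.0048,-0.0093,0,0,0,-0.0008,-0.0048,-0.0093,0,0,0,-0.0008,-0.0048,-0.0093,0,0,0,-0.0008,-0.0048,-0.0093,0,0,0,-0.0006,-0.0035,-0.007,0,0,0,0,0,0,0,0,0]}}

```text
t: 20.77
eef_pos: [0.4632, 0.0498, 0.1318]
ee_rot: [-2.658, -0.002, 2.982]
force: [-0.6, -0.1, 0.1]
width: 0.058
```

```bash
python3 lev.py -.6 -.005
```

```text
TCP rel ball uyn mm [ 0.9  1.9 -8.1] force uyn [ 0.2 -0.6 -0. ]
t 20.77 d [-0.0015  0.0025  0.0024] rotvec [ 0.0031 -0.0029  0.0048] w 0.058 F [-0.6 -0.1  0.1]
```

Emit:
{"method": "apply_moves", "body": {"increments": [-0.0015,0.0014,0.0022,0.003,-0.003,0.005,0,0,0,0,0,0,0,0,0,0,0,0,0,0,0,0,0,0,0,0,0,0,0,0,0,0,0,0,0,0,0,0,0,0,0,0,0,0,0,0,0,0], "hand": 1, "force": 15}}

```text
t: 21.43
eef_pos: [0.4627, 0.0517, 0.1352]
ee_rot: [-2.662, 0.002, 2.988]
force: [1.6, -1.6, -1.7]
width: 0.0272
```

```bash
python3 lev.py -.6 -.005; python3 - <<'E'
from tgt import *
A=np.linspace(-.6,.62,21);B=np.array([ball(p,a) for a in A]);print(np.diff(B,axis=0).round(4).tolist())
E
```

```text
TCP rel ball uyn mm [ 0.8  1.1 -4.3] force uyn [ 0.4  1.8 -2.2]
t 21.43 d [-0.0011  0.0005 -0.001 ] rotvec [-0.0005  0.0018 -0.001 ] w 0.0272 F [ 1.6 -1.6 -1.7]
[[0.0069, 0.0009, 0.0038], [0.0071, 0.0007, 0.0034], [0.0073, 0.0005, 0.003], [0.0075, 0.0002, 0.0027], [0.0076, 0.0, 0.0022], [0.0077, -0.0002, 0.0018], [0.0078, -0.0005, 0.0014], [0.0078, -0.0007, 0.001], [0.0079, -0.0009, 0.0006], [0.0078, -0.0011, 0.0001], [0.0078, -0.0014, -0.0003], [0.0077, -0.0016, -0.0007], [0.0076, -0.0018, -0.0011], [0.0075, -0.002, -0.0016], [0.0074, -0.0022, -0.002], [0.0072, -0.0024, -0.0024], [0.007, -0.0026, -0.0028], [0.0067, -0.0027, -0.0032], [0.0065, -0.0029, -0.0035], [0.0062, -0.003, -0.0039]]
```

Emit:
{"method": "apply_moves", "body": {"increments": [0.0069,0.0009,0.0038,0,0,0,0.0071,0.0007,0.0034,0,0,0,0.0073,0.0005,0.003,0,0,0,0.0075,0.0002,0.0027,0,0,0,0.0076,0,0.0022,0,0,0,0.0077,-0.0002,0.0018,0,0,0,0.0078,-0.0005,0.0014,0,0,0,0.0078,-0.0007,0.001,0,0,0]}}

```text
t: 22.1
eef_pos: [0.5189, 0.0536, 0.1567]
ee_rot: [-2.662, -0.008, 2.984]
force: [-8.3, 4.2, 5.6]
width: 0.0248
```

```bash
for a in -.2 -.11 0; do python3 lev.py $a -.005; done
```

```text
TCP rel ball uyn mm [ 1.4  8.8 -0.5] force uyn [ 0.  -8.8  6.2]
t 22.1 d [-0.0089  0.0005 -0.0046] rotvec [-0.0013 -0.0076  0.0036] w 0.0248 F [-8.3  4.2  5.6]
TCP rel ball uyn mm [ 1.4 -2.7 -2.3] force uyn [ 0.  -8.8  6.2]
t 22.1 d [ 0.0027 -0.0005 -0.003 ] rotvec [-0.0013 -0.0076  0.0036] w 0.0248 F [-8.3  4.2  5.6]
TCP rel ball uyn mm [  1.4 -17.   -3.1] force uyn [ 0.  -8.8  6.2]
t 22.1 d [ 0.0168 -0.0023 -0.0023] rotvec [-0.0013 -0.0076  0.0036] w 0.0248 F [-8.3  4.2  5.6]
```

Emit:
{"method": "apply_moves", "body": {"increments": [0.0077,-0.0012,-0.0006,0,-0.008,0.003,0.0078,-0.001,-0.0002,0,0,0,0.0079,-0.0011,0,0,0,0,0.0078,-0.0014,-0.0004,0,0,0,0.0077,-0.0016,-0.0008,0,0,0,0.0076,-0.0018,-0.0012,0,0,0,0.0075,-0.002,-0.0016,0,0,0]}}

```text
t: 22.68
eef_pos: [0.5771, 0.042, 0.1524]
ee_rot: [-2.661, -0.002, 2.985]
force: [-4.7, 3.3, 3.7]
width: 0.0248
```

```bash
for a in .2 .3 .6; do python3 lev.py $a -.005; done
```

```text
TCP rel ball uyn mm [ 1.7 16.4 -5.4] force uyn [-0.5 -5.1  4.5]
t 22.68 d [-0.016   0.0042 -0.0004] rotvec [ 0.0005 -0.0024  0.0024] w 0.0248 F [-4.7  3.3  3.7]
TCP rel ball uyn mm [ 1.7  3.8 -2.2] force uyn [-0.5 -5.1  4.5]
t 22.68 d [-0.0037  0.0008 -0.0032] rotvec [ 0.0005 -0.0024  0.0024] w 0.0248 F [-4.7  3.3  3.7]
TCP rel ball uyn mm [  1.7 -31.2  14.7] force uyn [-0.5 -5.1  4.5]
t 22.68 d [ 0.0296 -0.0123 -0.0182] rotvec [ 0.0005 -0.0024  0.0024] w 0.0248 F [-4.7  3.3  3.7]
```

Emit:
{"method": "apply_moves", "body": {"increments": [0.0074,-0.003,-0.0038,0,-0.002,0.002,0.0072,-0.0028,-0.0038,0,0,0,0.007,-0.0028,-0.0036,0,0,0,0.0067,-0.003,-0.004,0,0,0,0.003,-0.0015,-0.002,0,0,0]}}

```text
t: 23.1
eef_pos: [0.6128, 0.0267, 0.134]
ee_rot: [-2.659, -0.0, 2.986]
force: [-17.7, 14.0, 20.3]
width: 0.0252
```

```bash
for a in .6 ; do python3 lev.py $a -.005; done
```

```text
TCP rel ball uyn mm [ 1.6  6.5 -6.1] force uyn [ -0.5 -19.7  23.1]
t 23.1 d [-0.0062  0.003   0.0002] rotvec [ 0.0021 -0.0004  0.0008] w 0.0252 F [-17.7  14.   20.3]
```

Emit:
{"method": "apply_moves", "body": {"increments": [-0.0055,0.0015,0.001,0,0,0,0,0,0,0,0,0]}}

```text
t: 23.27
eef_pos: [0.6105, 0.0283, 0.1361]
ee_rot: [-2.659, 0.003, 2.987]
force: [-8.6, 3.4, 4.4]
width: 0.0254
```

Emit:
{"method": "apply_moves", "body": {"increments": [0,0,0,0,0,0,0,0,0,0,0,0,0,0,0,0,0,0,0,0,0,0,0,0,0,0,0,0,0,0], "hand": 0.42}}

```text
t: 23.68
eef_pos: [0.6141, 0.029, 0.136]
ee_rot: [-2.662, 0.007, 2.99]
force: [-0.1, 0.2, -0.1]
width: 0.0489
```

Emit:
{"method": "apply_moves", "body": {"increments": [0.0006,0.0037,0.0071,0,0,0,0.0012,0.0073,0.0142,0,0,0,0.0014,0.0091,0.0177,0,0,0,0.0018,0.0114,0.0222,0,0,0,0,0.02,0.03,0,0,0,0,0.02,0.03,0,0,0,-0.02,0.02,0.03,0,0,0,-0.03,0.02,0.02,0,0,0,-0.03,0.02,0.01,0,0,0,-0.02,0.01,0,0,0,0,0,0,0,0,0,0]}}

```text
t: 24.6
eef_pos: [0.5149, 0.1748, 0.324]
ee_rot: [-2.662, 0.0, 2.985]
force: [-0.8, -1.3, 0.4]
width: 0.0505
```

```bash
python3 - <<'E'
from tgt import *
a=save('scene','s7.png');b=save('top','t7.png')
for c in('scene','top'):
  print([(np.round(q['point'],1).tolist(),round(q['conf'],2)) for q in finder.landmark_of(c,'selector_grip')[:3]], [proj(c,ball(p,x)).round(1) for x in(.2,.6)])
f=lambda x,s:cv2.resize(x,None,fx=s,fy=s,interpolation=cv2.INTER_CUBIC)
cv2.imwrite('pics/z7.png',np.hstack([f(a[150:270,290:390],4),f(b[110:230,240:340],4)])[:,:,::-1])
s=arm.get_state();print(s['t'],s['eef_pos'])
E
```

```text
[([335.5, 203.2], 0.48)] [array([[344.2, 188.9]]), array([[335.7, 207.3]])]
[] [array([[282.7, 197.7]]), array([[289.9, 180.7]])]
24.8 [0.51731398 0.17245556 0.32229611]
```

View pics/z7.png

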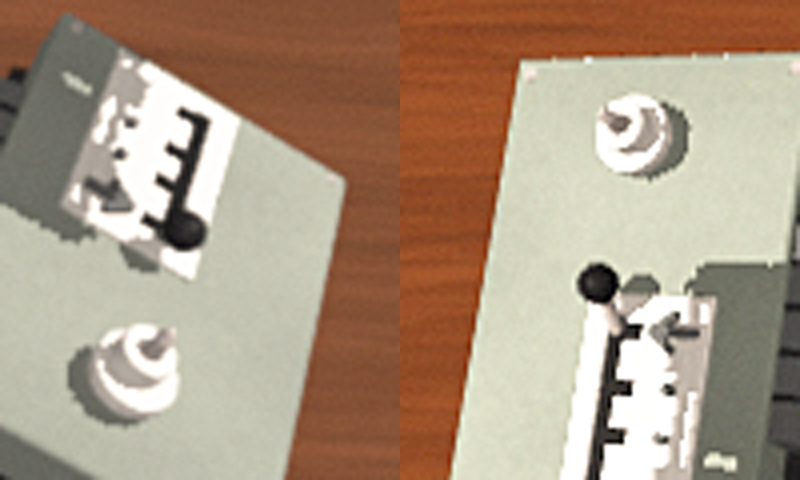

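```bash
python3 -c "
from station import arm
arm.job_done()"
```

```text
the job is handed in; nothing more can be done
```

The winder is set up and the job handed in at about 24.8 s of the 72 s allowed. `job_done` reports no verdict, so what follows is from my own checks.

- **Rings:** The white flange went down the spindle first, onto the shoulder, and the small collar on top of it. Each slid freely and stopped within about 1.5 mm of the home height from my fitted model. The last pictures show both seated and square.
- **Lever:** It stayed in park until both rings were home. I then gripped the ball and swung it to the notch marked by the arrow, the +0.60 one nearest the spindle. It briefly met its end stop (about 30 N on the wrist) and I let it settle back. After release the ball is within half a pixel of the +0.60 position in both cameras.
- **Bystanders:** I kept the arm well clear of the mug, glue bottle, wire spool and turquoise ring, but did not measure their positions again at the end.
- **Robot at hand-in:** The gripper was open and well clear of everything.

Some checks disagreed or missed:
- In the last check the finder missed the ball in the top view and was about 4 px off in the scene view.
- After the collar was placed, the finder put its centre 3–4 px from home in both views, at about 0.5 confidence.
- In both cases I relied on the pictures and the fitted model instead.

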